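Peel the top parts tray off its stuck stack and show it over the light pad

TASK

The moulded parts trays have stuck together in their stack: take the top tray by the upright grip fin at its corner and peel it off, raising that corner first while the opposite corner is still down in the stack, and leave the rest of the stack standing where it is. Then bring the tray over the middle of the flat light pad and finish while still holding it there in the gripper, level and open side up, about ten centimetres above the pad. Leave the brush, the jar and the key stand alone.

Things in the scene. Friction and masses are not known exactly. Their poses are not given: they have to be found in the camera images.
- tray: Top tray, grey plastic, about 120 g, open at the top: 168 x 148 mm over the rim flange, 48 mm high to the rim. Origin under its middle at the level of its four feet (17 mm high), z up out of the open side, x along the long side. One upright grip fin at the +x+y corner. At the start nested in the stack, origin 48 mm above the bench.
- tray_fin (a point): Grip point on the top tray's fin, mid-thickness, 140 mm out from the tray's centre line, 58 mm above its origin. Fin: upright, 10 mm thick, 26 mm high (44 to 70 mm above the tray's origin), running straight outward from 124 to 156 mm from the centre line, at 0.722 rad from the tray's x axis towards y; a 4 mm thick tab joins its foot to the rim corner (112 mm out). Axes as the tray's.
- tray_heel (a point): Underside of the tray's foot diagonally opposite the fin, at (-46, -37, 0) mm in the tray's frame; the tray tips about it when peeled. All four feet (at +-46, +-37 mm) are tacky: each clings to the stack with about 4 N until lifted some 5 mm, then lets go.
- stack: Steel base plate 180 x 160 x 8 mm with two more such trays, 1.4 kg in all, standing loose. Origin under the plate's middle, z up, axes as the nested top tray's. Its upper tray is turned half round: fin at the -x-y corner, 72 to 98 mm above the bench. The lower tray's fin is right below the top tray's: its top edge is at 78 mm; the top tray's fin spans 92 to 118 mm.
- stack_seat (a point): In the stack, the middle of the floor on which the top tray's feet stand, 48 mm above the stack's origin; the top tray's origin lies there when nested. Axes as the stack's.
- pad: Flat inspection light pad fixed on the bench, black frame with a white panel, 200 x 180 x 14 mm. Origin under its middle, z up; its top is 14 mm above the bench.
- brush: Bystander: a chip brush about 200 mm long lying on the bench.
- jar: Bystander: a jar, 64 mm across, 85 mm high.
- keys: Bystander: a low steel stand of five T-handle hex keys, 88 x 200 mm, about 125 mm high.

How it is judged:
By the outcome, as a careful person would: the job done as asked, in the order asked, and still so for the second after the job is handed in, while the arm keeps its last pose, push and grip.
It also fails if it takes over 45 s, if anything falls off the work surface, if the arm or the gripper's body presses on something with over 40 N, if the wrist force passes 120 N, or if a joint passes its speed limit or range.

ROBOT

A 7-joint arm with a two-finger parallel gripper is mounted at the origin on the work surface. World frame = base frame: x ahead of the robot, y to its left, z up, the work surface at z = 0. Lengths are in m, angles in rad, forces in N, time in s.
With the tool pointing down it reaches from about 0.425 to 0.875 m from the base axis. Payload 4.7 kg.
Tool frame: the origin (TCP) lies on the centre line of the jaws, within the pads' length; the fingertips stand ahead of it and the grasp point (between the pads) lies 8 mm behind it (ctrl.finger_overhang is the x of the fingertips in the tool frame, in m); x points along the fingers, z is the direction in which the jaws open and shut, and the axes are right-handed (so a half turn about x gives the same grasp; the last joint's range is limited). The gripper opens to 87 mm and grips with 3 to 60 N. Pads are 19 mm wide; open, the fingers measure 117 mm over their backs; the gripper's body (75 mm by 190 mm) begins 51 mm behind the grasp point.
Start: joints at [0.014, 0.321, -0.07, 1.45, 0.023, 1.371, -0.057], TCP at [0.65, -0, 0.234] pointing down, gripper open.
Joint ranges: [-2.86, 2.86], [-0.3, 2.09], [-1.38, 1.24], [0.06, 2.45], [-1.56, 4.7], [0.09, 2.05], [-2.69, 2.69]. Speed limits (rad/s): [2.57, 2.57, 3.14, 3.14, 3.14, 3.14, 3.14].

INTERFACE

Orientations are given as a rotation vector (axis times angle).
In Python, from bench import readout, viewer, job, nets, ctrl gives the robot as it stands.
- The arm moves only by the shell command python3 -m creep 'ROWS' [FORCE]. ROWS is JSON, a list of rows, each an object with "linear": the shift along the tool's x, y, z in m, a list of three; "twist": the turn, a rotation vector about the tool's x, y, z in degrees, a list of three; "fingers": the gripper's target within -1 to 1 (shut at 1, half-way at 0, fully open at -1). A call has 1 to 8 rows; each row is the pose to reach, as a shift and turn from the pose commanded when the call began, along the tool's axes at that moment; what a row does not reach only later rows make up. A row lasts 1/12 s, in which the tool goes at most 41.7 mm and 7.16 degrees, less where a joint would pass 70% of its speed; a pose out of reach is approached as far as the arm can. A call with a gripper value outside its range is refused whole. The fingers move at their own pace and stop on an object; FORCE is the grip in N (left out, the last holds). Time passes only in rows, so rows that repeat a pose let the fingers close. It gives the time, the measured TCP pose, the force and the opening at its end, in the units of the state.
- readout.get_state(): the state, without advancing time (a new reading comes with each control period).
- viewer.get_image(name): name is "scene" or "side" or "wrist"; returns (picture, depth): 480x640x3 uint8, red, green, blue; 480x640 float32, m along the optical axis (not along the pixel's ray), 0 where there is no reading.
- viewer.camera_params(name): a dict with "K" (3x3 intrinsics, pixels), "cam_to_world" (4x4, takes a point from camera to world coordinates). Camera axes: x right, y down, z forward; pixel columns grow to the right and rows downward; lengths in m; the calibration is good to about 2 mm. A picture is of the moment at which its call begins: read the wrist's pose just before it. camera_params takes no time and is no camera call; for the wrist camera it gives the pose at the moment of the call.
- job.close_job(): hands the job in, once; it reports no verdict.
Trained networks look in the newest picture that a camera, given by its name, has taken for a name from the list of things; names that differ only in an ending like _2 or _b are one class to them, and where a whole thing is asked for, a point or a joint stands for the part that bears it (a point fixed in the world has none). Each returns a list of dicts, best first, with "conf" (0 to 1); they miss things now and then, are a little off and sometimes report something else, mostly with a low value. They report only what shows in the picture. A call takes as long as a camera call.
- nets.boxes_of(camera, label): "centre" ([x, y, z] in m, in world coordinates, good to about 4 mm: the middle of the surface that is visible of it).
- nets.place_of(camera, label): "centre" ([x, y, z] in m, in world coordinates, good to about 4 mm: a listed point, or the origin of a listed thing).
The state is a dict: "time": time; "joint_positions": joint angles; "qd": joint speeds; "joint_torque": joint torques, N m; "position": TCP position; "tool_rot": TCP orientation; "ft_force": force on the tool from outside, world axes, zero at the start; "torque": the same for the moment, N m; "grip_width": opening from 0.0 (shut) to 1.0 (fully open).
Only numpy, scipy, OpenCV 4.12 (cv2) and the standard library are available. Lean on these libraries where they do the work, as an engineer would, in place of code of your own. Each camera call takes 0.05 s, during which the arm holds its last target.

## Working session

There is one attempt and no reset: what is moved stays moved. The work goes in short steps, Python scripts to look and compute and a shell command to move; the robot and the scene stay as the last step left them, time stands still between calls to the robot, and variables do not carry over. Pictures are saved under pics/ and viewed, and the job is handed in when it is done.

```bash
ls; mkdir -p pics; cat > h.py <<'E'
import numpy as np, cv2
from scipy.spatial.transform import Rotation as R
from bench import readout, viewer, job, nets, ctrl
def snap(cam, fn):
    p,d=viewer.get_image(cam); cv2.imwrite('pics/'+fn,p[:,:,::-1]); return p,d
def cloud(cam,d):
    P=viewer.camera_params(cam); K=np.array(P['K']);T=np.array(P['cam_to_world'])
    v,u=np.mgrid[0:480,0:640]
    X=np.stack([(u-K[0,2])/K[0,0]*d,(v-K[1,2])/K[1,1]*d,d],-1)
    W=X@T[:3,:3].T+T[:3,3]; W[d==0]=np.nan; return W
E
python3 - <<'E'
from h import *
s=readout.get_state(); print(s['time'],s['position'],s['tool_rot'],s['grip_width'],ctrl.finger_overhang, s['ft_force'])
print(R.from_rotvec(s['tool_rot']).as_matrix().round(3))
for c in ['scene','side']:
    p,d=snap(c,c+'0.png')
    for l in ['tray','tray_fin','stack','stack_seat','pad','tray_heel']:
        r=nets.place_of(c,l); print(c,l,[(np.round(x['centre'],4).tolist(),round(x['conf'],2)) for x in r[:3]])
print(readout.get_state()['time'])
E
```

```text
pics
0.0 [ 6.49466275e-01 -4.10120083e-05  2.32472853e-01] [-1.44139834e-04  1.57269492e+00 -2.51588342e-05] 0.9992173853960122 0.011 [ 0.14707966 -0.04845167 -0.41363667]
[[-0.002 -0.     1.   ]
 [-0.     1.     0.   ]
 [-1.    -0.    -0.002]]
scene tray [([0.4854, -0.1576, 0.0478], 0.57), ([0.6585, -0.4078, -0.0006], 0.38)]
scene tray_fin [([0.6112, -0.214, 0.106], 0.77), ([0.483, -0.1607, 0.0486], 0.32)]
scene stack [([0.4866, -0.1595, -0.001], 0.6)]
scene stack_seat []
scene pad [([0.4997, 0.1572, 0.0012], 0.57), ([0.6561, -0.4086, 0.002], 0.34)]
scene tray_heel [([0.4305, -0.1335, 0.0472], 0.64)]
side tray [([0.4811, -0.1576, 0.0459], 0.92)]
side tray_fin [([0.609, -0.219, 0.1067], 0.56)]
side stack [([0.4839, -0.1617, 0.0025], 0.98)]
side stack_seat []
side pad [([0.4986, 0.157, -0.0015], 0.65), ([0.4827, -0.1593, 0.0468], 0.31)]
side tray_heel []
0.7
```

View pics/scene0.png

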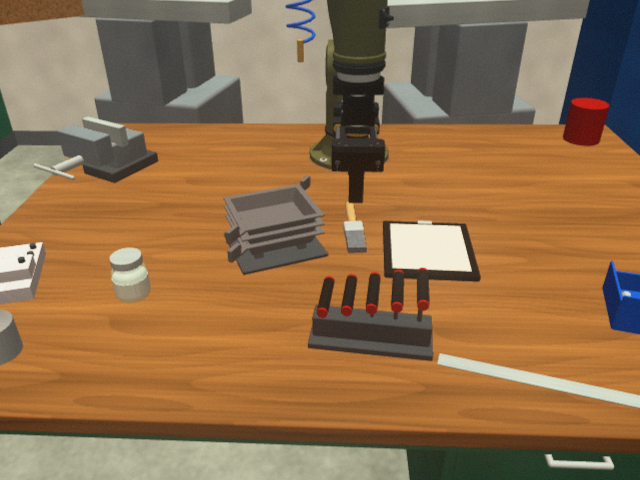

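View pics/side0.png

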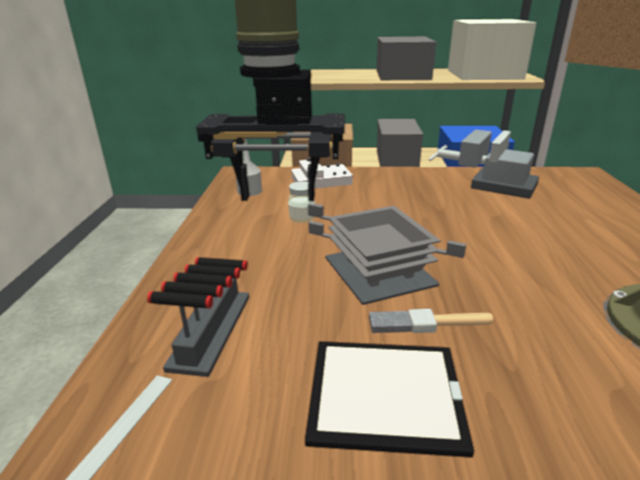

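```bash
python3 - <<'E'
from h import *
ims=[]
p,d=viewer.get_image('scene');np.save('sd.npy',d);W=cloud('scene',d)
ims.append(cv2.resize(p[170:275,210:335],(500,420),interpolation=cv2.INTER_CUBIC))
for (v,u) in [(233,235),(228,238),(250,232),(255,230),(183,307),(186,305),(200,310),(225,238)]: print(u,v,W[v,u].round(4))
q,d2=viewer.get_image('side');W2=cloud('side',d2)
for (v,u) in [(210,316),(228,316),(249,456)]: print('side',u,v,W2[v,u].round(4))
cv2.imwrite('pics/z0.png',ims[0][:,:,::-1])
cv2.imwrite('pics/z1.png',cv2.resize(q[195:305,300:470],(680,440),interpolation=cv2.INTER_CUBIC)[:,:,::-1])
for n,WW in (('sc',W),('si',W2)):
    m=(WW[...,2]>0.099)&(WW[...,2]<0.125)&(abs(WW[...,0]-.49)<.2)&(abs(WW[...,1]+.16)<.15)
    X=WW[m]; print(n,m.sum(),X.mean(0),X.min(0),X.max(0))
    c=X.mean(0)[:2]; w,V=np.linalg.eigh(np.cov((X[:,:2]-c).T)); print(np.arctan2(V[1,1],V[0,1]),w**.5)
    m=(WW[...,2]>0.091)&(WW[...,2]<0.099)&(abs(WW[...,0]-.49)<.13)&(abs(WW[...,1]+.16)<.13)
    X=WW[m][:,:2].astype(np.float32); print(cv2.minAreaRect(X))
E
```

```text
235 233 [ 0.6108 -0.214   0.1077]
238 228 [ 0.5985 -0.2101  0.1111]
232 250 [ 0.622  -0.2202  0.0779]
230 255 [ 0.6241 -0.2245  0.0682]
307 183 [ 0.3584 -0.0963  0.0859]
305 186 [ 0.3676 -0.1002  0.083 ]
310 200 [ 0.4609 -0.0844  0.0978]
238 225 [ 0.5987 -0.2096  0.1176]
side 316 210 [ 0.6103 -0.2124  0.108 ]
side 316 228 [ 0.6109 -0.2101  0.0693]
side 456 249 [ 0.3592 -0.0948  0.0881]
sc 218 [ 0.57799828 -0.20465775  0.10887237] [ 0.34636162 -0.25552773  0.09904134] [ 0.62804211 -0.05811462  0.12033148]
2.7441190872762866 [0.02206417 0.0849726 ]
((0.4882389307022095, -0.15872275829315186), (0.17311184108257294, 0.2302161604166031), 28.314327239990234)
si 165 [ 0.60834914 -0.21264626  0.10985459] [ 0.36926003 -0.22510586  0.09908627] [ 0.62899011 -0.09985402  0.11914371]
2.706639898911394 [0.00235128 0.03694955]
((0.48898178339004517, -0.15726280212402344), (0.17020289599895477, 0.23375990986824036), 29.229494094848633)
```

View pics/z0.png

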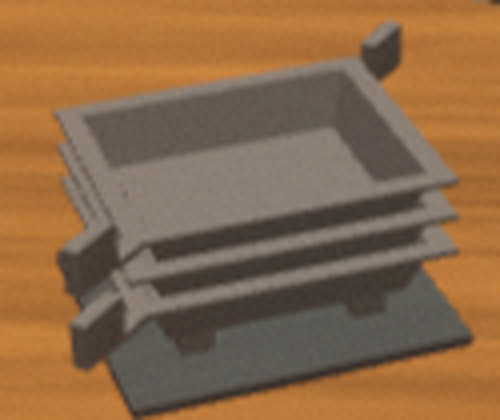

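View pics/z1.png

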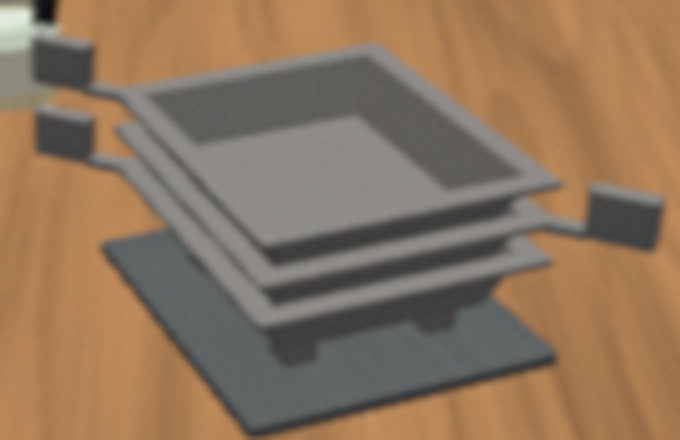

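```bash
python3 -m creep '[{"linear":[0,-0.025,-0.005],"twist":[-5,0,0],"fingers":-1},{"linear":[0,-0.055,-0.01],"twist":[-10,0,0],"fingers":-1},{"linear":[0,-0.085,-0.015],"twist":[-16,0,0],"fingers":-1},{"linear":[0,-0.115,-0.02],"twist":[-22,0,0],"fingers":-1},{"linear":[0,-0.145,-0.025],"twist":[-28,0,0],"fingers":-1},{"linear":[0,-0.175,-0.03],"twist":[-34,0,0],"fingers":-1},{"linear":[0,-0.2,-0.036],"twist":[-40,0,0],"fingers":-1},{"linear":[0,-0.2145,-0.039],"twist":[-45,0,0],"fingers":-1}]'
python3 -m creep '[{"linear":[0,0,0],"twist":[-6,0,0],"fingers":-1},{"linear":[0,0,0],"twist":[-12,0,0],"fingers":-1},{"linear":[0,0,0],"twist":[-17,0,0],"fingers":-1},{"linear":[0,0,0],"twist":[-20,0,0],"fingers":-1},{"linear":[0,0,0],"twist":[-20,0,0],"fingers":-1},{"linear":[0,0,0],"twist":[-20,0,0],"fingers":-1}]'
python3 - <<'E'
from h import *
s=readout.get_state(); print(s['time'],s['position'],s['joint_positions'])
print(R.from_rotvec(s['tool_rot']).as_matrix().round(3))
p,d=snap('wrist','w1.png');W=cloud('wrist',d);np.save('W.npy',W)
for l in ['tray_fin','tray']:
    r=nets.place_of('wrist',l); print(l,[(np.round(x['centre'],4).tolist(),round(x['conf'],2)) for x in r[:3]])
r=nets.boxes_of('scene','keys'); print([(np.round(x['centre'],4).tolist(),round(x['conf'],2)) for x in r[:3]])
m=(W[...,2]>0.100)&(W[...,2]<0.13)&(abs(W[...,0]-.61)<.05)&(abs(W[...,1]+.215)<.05)
X=W[m]; print(m.sum(),X.min(0),X.max(0)); 
m&=W[...,2]>0.113
if m.sum():
    X=W[m][:,:2].astype(np.float32); print(m.sum(),cv2.minAreaRect(X))
E
```

```text
time: 1.47
position: [0.6095, -0.2193, 0.2336]
tool_rot: [-0.616, 1.484, 0.613]
ft_force: [-0.5, -0.2, 0.2]
grip_width: 1.001
time: 1.97
position: [0.611, -0.2145, 0.2336]
tool_rot: [-0.881, 1.385, 0.881]
ft_force: [-0.8, -0.3, -0.3]
grip_width: 1.0
1.9667 [ 0.61102578 -0.21454239  0.23361033] [ 0.37968621  0.31734298 -0.10546752  1.45592349  0.03345186  1.36996273
  1.40558704]
[[ 0.    -0.906  0.424]
 [ 0.     0.424  0.906]
 [-1.    -0.     0.   ]]
tray_fin [([0.6122, -0.2188, 0.1036], 0.62)]
tray [([0.4857, -0.1624, 0.0468], 0.75)]
[([0.7862, 0.0308, 0.0514], 0.72)]
746 [ 0.59544419 -0.23039309  0.10014492] [ 0.62623762 -0.20939535  0.12003596]
679 ((0.6109189391136169, -0.21991482377052307), (0.009602097794413567, 0.03193620592355728), 64.91211700439453)
```

View pics/w1.png

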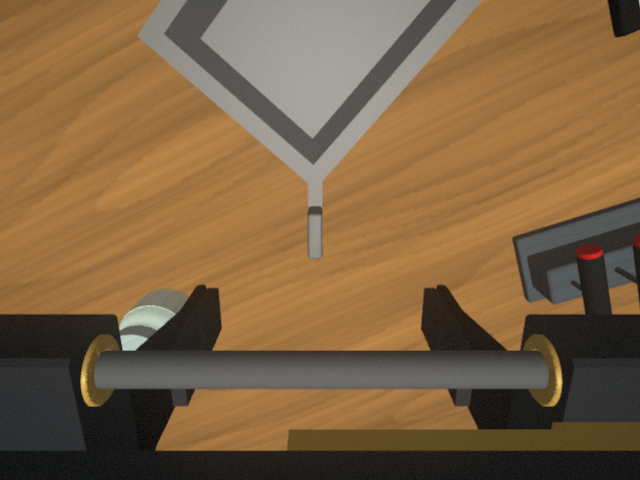

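```bash
python3 -m creep '[{"linear":[0.025,-0.0015,-0.003],"twist":[0,0,0],"fingers":-1},{"linear":[0.055,-0.0015,-0.003],"twist":[0,0,0],"fingers":-1},{"linear":[0.085,-0.0015,-0.003],"twist":[0,0,0],"fingers":-1},{"linear":[0.098,-0.0015,-0.003],"twist":[0,0,0],"fingers":-1},{"linear":[0.098,-0.0015,-0.003],"twist":[0,0,0],"fingers":-1},{"linear":[0.098,-0.0015,-0.003],"twist":[0,0,0],"fingers":-1}]'
python3 - <<'E'
from h import *
s=readout.get_state(); print(s['time'],s['position'])
P=viewer.camera_params('wrist');print(P['K']); T=np.array(P['cam_to_world']); Rt=R.from_rotvec(s['tool_rot']).as_matrix()
print((Rt.T@(T[:3,3]-s['position'])).round(4)); print((Rt.T@T[:3,:3]).round(4))
p,d=snap('wrist','w2.png');W=cloud('wrist',d)
Xt=(W-s['position'])@Rt
m=(W[...,2]>0.1)&(W[...,2]<0.13)&(abs(Xt[...,2])<.03)&(abs(Xt[...,1])<.03)
print(m.sum())
if m.sum():
    X=Xt[m]; print('tool y,z range',X.min(0),X.max(0)); print(cv2.minAreaRect(X[:,1:].astype(np.float32)))
    v,u=np.where(m); print(u.min(),u.max(),v.min(),v.max())
# fingers
for v in (300,330):
    print(v,[(u,Xt[v,u].round(4).tolist()) for u in range(160,500,20)])
E
```

```text
time: 2.67
position: [0.6112, -0.2178, 0.1357]
tool_rot: [-0.882, 1.385, 0.882]
ft_force: [-0.1, 1.0, 0.1]
grip_width: 1.003
2.6667 [ 0.61116738 -0.21778192  0.13572255]
[[419.43506572   0.         320.89058319]
 [  0.         419.43506572 235.97358601]
 [  0.           0.           1.        ]]
[-1.512e-01  8.350e-02 -1.000e-04]
[[ 1.000e-04 -3.065e-01  9.519e-01]
 [-0.000e+00 -9.519e-01 -3.065e-01]
 [ 1.000e+00  0.000e+00 -1.000e-04]]
1690
tool y,z range [ 0.01490067 -0.01794156 -0.00666724] [0.03566343 0.01416082 0.00335815]
((-0.001884574070572853, -0.0017018732614815235), (0.03210041671991348, 0.01001556497067213), 0.22212263941764832)
306 328 253 330
300 [(160, [0.134, -0.061, -0.1215]), (180, [0.135, -0.0615, -0.1068]), (200, [-0.0026, 0.0076, -0.0478]), (220, [0.1349, -0.0615, -0.0765]), (240, [0.1339, -0.0609, -0.0611]), (260, [0.1333, -0.0607, -0.0459]), (280, [0.1333, -0.0607, -0.0308]), (300, [0.1346, -0.0613, -0.0158]), (320, [0.017, -0.0022, -0.0004]), (340, [0.1346, -0.0613, 0.0145]), (360, [0.1351, -0.0616, 0.0296]), (380, [0.1336, -0.0608, 0.0446]), (400, [0.1339, -0.061, 0.0597]), (420, [0.1343, -0.0611, 0.0749]), (440, [-0.0021, 0.0074, 0.0472]), (460, [0.1327, -0.0604, 0.1046]), (480, [0.1348, -0.0614, 0.1205])]
330 [(160, [-0.0279, 0.0092, -0.0542]), (180, [-0.0246, 0.0072, -0.0487]), (200, [-0.0169, 0.0027, -0.0443]), (220, [0.134, -0.0867, -0.0781]), (240, [0.1346, -0.0871, -0.0628]), (260, [0.1352, -0.0874, -0.0474]), (280, [0.1355, -0.0876, -0.0318]), (300, [0.1337, -0.0865, -0.0162]), (320, [0.0166, -0.0172, -0.0004]), (340, [0.1342, -0.0868, 0.0148]), (360, [0.1338, -0.0866, 0.0302]), (380, [0.1338, -0.0866, 0.0457]), (400, [0.1342, -0.0868, 0.0613]), (420, [0.1334, -0.0863, 0.0766]), (440, [-0.0166, 0.0025, 0.0437]), (460, [-0.0253, 0.0077, 0.0478]), (480, [-0.0279, 0.0092, 0.0535])]
```

View pics/w2.png

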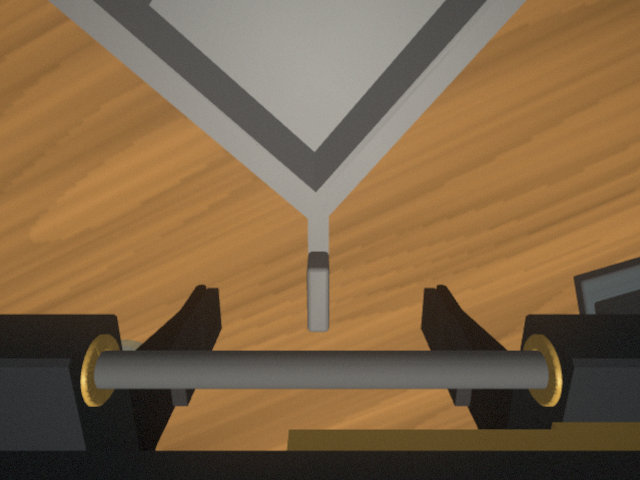

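```bash
python3 -m creep '[{"linear":[0.01,-0.002,-0.0015],"twist":[0,0,0],"fingers":-1},{"linear":[0.025,-0.002,-0.0015],"twist":[0,0,0],"fingers":-1},{"linear":[0.0375,-0.002,-0.0015],"twist":[0,0,0],"fingers":-1},{"linear":[0.0375,-0.002,-0.0015],"twist":[0,0,0],"fingers":-0.5},{"linear":[0.0375,-0.002,-0.0015],"twist":[0,0,0],"fingers":0},{"linear":[0.0375,-0.002,-0.0015],"twist":[0,0,0],"fingers":0.5},{"linear":[0.0375,-0.002,-0.0015],"twist":[0,0,0],"fingers":0.6},{"linear":[0.0375,-0.002,-0.0015],"twist":[0,0,0],"fingers":0.6}]' 55
python3 - <<'E'
from h import *
s=readout.get_state(); print(s['time'],s['position'],s['ft_force'])
snap('wrist','w3.png')
E
```

```text
time: 3.38
position: [0.6129, -0.2203, 0.0991]
tool_rot: [-0.883, 1.383, 0.881]
ft_force: [-0.6, 0.4, -0.6]
grip_width: 0.712
3.3833 [ 0.61292672 -0.22028386  0.09909549] [-0.58737657  0.42145363 -0.62252861]
```

View pics/w3.png

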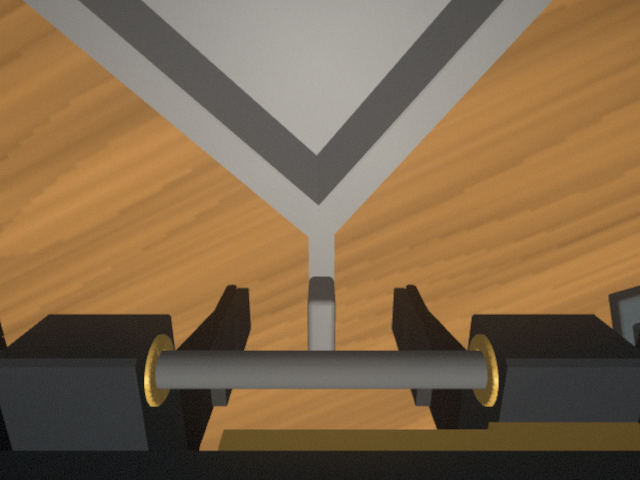

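```bash
python3 -m creep '[{"linear":[0,0,0],"twist":[0,0,0],"fingers":0.6},{"linear":[0,0,0],"twist":[0,0,0],"fingers":0.7},{"linear":[0,0,0],"twist":[0,0,0],"fingers":0.75},{"linear":[0,0,0],"twist":[0,0,0],"fingers":0.85},{"linear":[0,0,0],"twist":[0,0,0],"fingers":1},{"linear":[0,0,0],"twist":[0,0,0],"fingers":1},{"linear":[0,0,0],"twist":[0,0,0],"fingers":1},{"linear":[0,0,0],"twist":[0,0,0],"fingers":1}]' 55
python3 -m creep '[{"linear":[0,0,0],"twist":[0,0,0],"fingers":1},{"linear":[0,0,0],"twist":[0,0,0],"fingers":1},{"linear":[0,0,0],"twist":[0,0,0],"fingers":1},{"linear":[0,0,0],"twist":[0,0,0],"fingers":1}]' 55
```

```text
time: 4.1
position: [0.6123, -0.2201, 0.0981]
tool_rot: [-0.882, 1.385, 0.882]
ft_force: [-0.1, -0.4, -0.2]
grip_width: 0.108
time: 4.43
position: [0.6123, -0.2201, 0.0981]
tool_rot: [-0.882, 1.385, 0.882]
ft_force: [-1.5, 0.2, -0.1]
grip_width: 0.11
```

```bash
python3 -m creep '[{"linear":[-0.0035,0.001,0],"twist":[0,0,-1],"fingers":1},{"linear":[-0.007,0.002,0],"twist":[0,0,-2],"fingers":1},{"linear":[-0.010,0.003,0],"twist":[0,0,-3],"fingers":1},{"linear":[-0.014,0.004,0],"twist":[0,0,-4],"fingers":1},{"linear":[-0.014,0.004,0],"twist":[0,0,-4],"fingers":1}]'
python3 - <<'E'
from h import *
s=readout.get_state(); print(s['time'],s['position'],s['ft_force'],s['torque'])
for c in ['scene','side']:
    p,d=viewer.get_image(c)
    z=p[150:290,195:345] if c=='scene' else p[180:310,290:480]
    cv2.imwrite(f'pics/{c}1.png',cv2.resize(z,None,fx=4,fy=4,interpolation=cv2.INTER_CUBIC)[:,:,::-1])
E
```

```text
time: 4.85
position: [0.6082, -0.2173, 0.1134]
tool_rot: [-0.926, 1.344, 0.829]
ft_force: [-0.3, 1.6, -0.4]
grip_width: 0.113
4.85 [ 0.60816108 -0.21730676  0.11342876] [-0.30656199  1.62540537 -0.36104387] [ 0.47171178 -0.00434106  0.05330082]
```

View pics/side1.png

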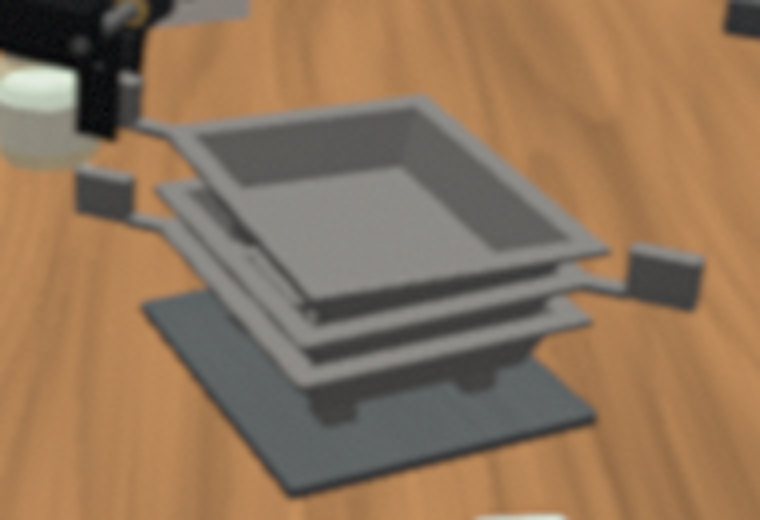

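View pics/scene1.png

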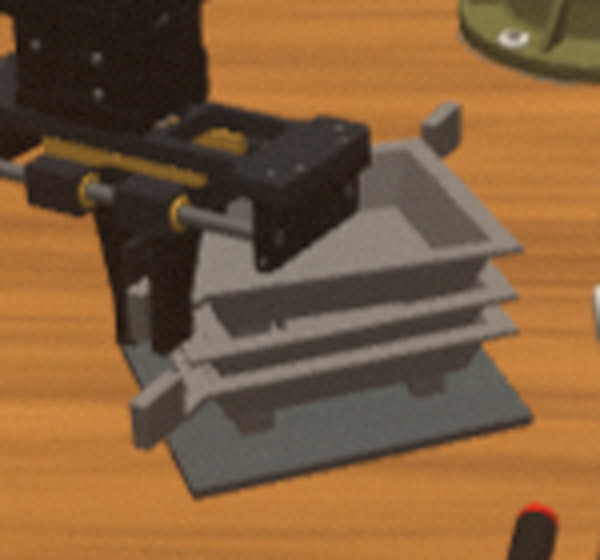

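```bash
python3 -m creep '[{"linear":[-0.0035,0.001,0],"twist":[0,0,-1],"fingers":1},{"linear":[-0.007,0.002,0],"twist":[0,0,-2],"fingers":1},{"linear":[-0.010,0.003,0],"twist":[0,0,-3],"fingers":1},{"linear":[-0.014,0.004,0],"twist":[0,0,-4],"fingers":1},{"linear":[-0.017,0.005,0],"twist":[0,0,-5],"fingers":1},{"linear":[-0.0205,0.0065,0],"twist":[0,0,-6],"fingers":1},{"linear":[-0.0205,0.0065,0],"twist":[0,0,-6],"fingers":1},{"linear":[-0.0205,0.0065,0],"twist":[0,0,-6],"fingers":1}]'
python3 - <<'E'
from h import *
s=readout.get_state(); print(s['time'],s['position'],s['ft_force'],s['torque'])
print(R.from_rotvec(s['tool_rot']).as_matrix().round(3))
for c in ['scene','side']:
    p,d=viewer.get_image(c)
    z=p[150:290,195:345] if c=='scene' else p[180:310,290:480]
    cv2.imwrite(f'pics/{c}2.png',cv2.resize(z,None,fx=4,fy=4,interpolation=cv2.INTER_CUBIC)[:,:,::-1])
    for l in ['stack','tray_heel','tray']:
        r=nets.place_of(c,l); print(c,l,[(np.round(x['centre'],4).tolist(),round(x['conf'],2)) for x in r[:3]])
E
```

```text
time: 5.62
position: [0.6023, -0.2154, 0.1334]
tool_rot: [-0.989, 1.284, 0.746]
ft_force: [2.6, -0.9, 0.6]
grip_width: 0.105
5.6167 [ 0.60228204 -0.21541478  0.13342757] [ 2.58572929 -0.92579631  0.59706859] [ 0.31471098 -0.22190955 -0.06117668]
[[ 0.16  -0.892  0.423]
 [-0.075  0.416  0.906]
 [-0.984 -0.177  0.   ]]
scene stack [([0.4859, -0.1567, 0.001], 0.59)]
scene tray_heel [([0.4304, -0.1335, 0.0503], 0.96)]
scene tray [([0.4815, -0.157, 0.0611], 0.61), ([0.4095, 0.0021, 0.0031], 0.45)]
side stack [([0.4837, -0.1593, 0.0016], 0.83)]
side tray_heel [([0.4341, -0.1283, 0.052], 0.89)]
side tray [([0.4799, -0.1547, 0.0587], 0.61), ([0.5974, -0.2192, 0.1406], 0.47)]
```

View pics/side2.png

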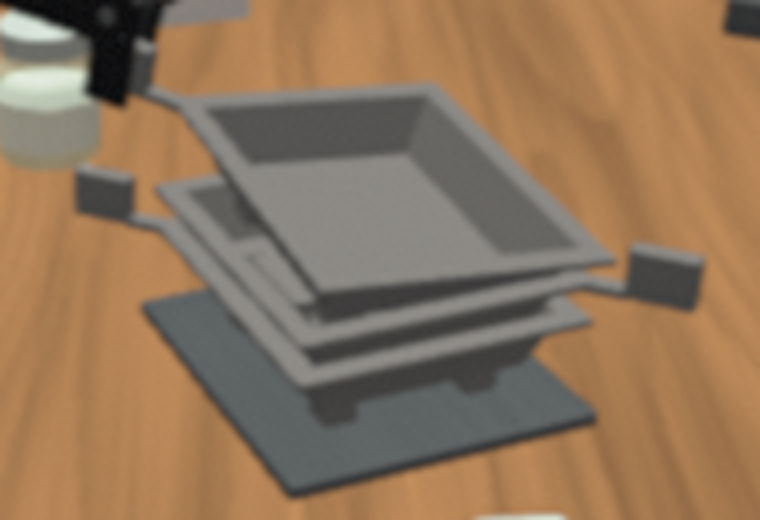

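View pics/scene2.png

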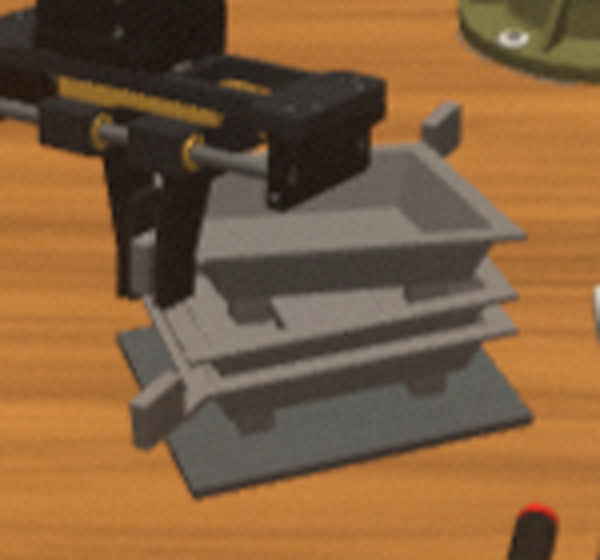

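```bash
python3 -m creep '[{"linear":[-0.0025,-0.001,0],"twist":[0,0,0],"fingers":1},{"linear":[-0.005,-0.002,0],"twist":[0,0,0],"fingers":1},{"linear":[-0.008,-0.003,0],"twist":[0,0,0],"fingers":1},{"linear":[-0.011,-0.004,0],"twist":[0,0,0],"fingers":1},{"linear":[-0.016,-0.005,0],"twist":[0,0,0],"fingers":1},{"linear":[-0.022,-0.006,0],"twist":[0,0,0],"fingers":1},{"linear":[-0.030,-0.0075,0],"twist":[0,0,0],"fingers":1},{"linear":[-0.040,-0.009,0],"twist":[0,0,0],"fingers":1}]'
python3 - <<'E'
from h import *
s=readout.get_state(); print(s['time'],s['position'],s['ft_force'],s['torque'])
for c in ['scene','side']:
    p,d=viewer.get_image(c)
    z=p[150:290,195:345] if c=='scene' else p[150:310,290:480]
    cv2.imwrite(f'pics/{c}3.png',cv2.resize(z,None,fx=3.5,fy=3.5,interpolation=cv2.INTER_CUBIC)[:,:,::-1])
E
```

```text
time: 6.68
position: [0.6028, -0.2159, 0.1735]
tool_rot: [-0.987, 1.287, 0.749]
ft_force: [0.3, -0.7, -1.3]
grip_width: 0.109
6.6833 [ 0.60284844 -0.21587286  0.17349535] [ 0.340647   -0.74849182 -1.25687783] [ 0.19410014 -0.04585103  0.04583557]
```

View pics/side3.png

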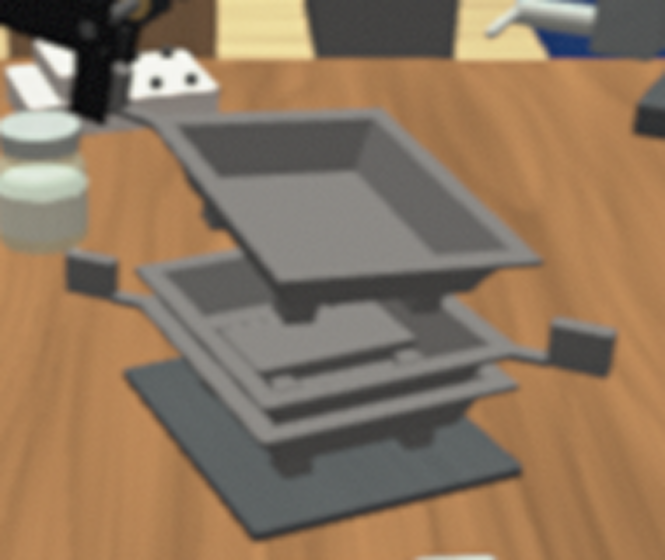

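View pics/scene3.png

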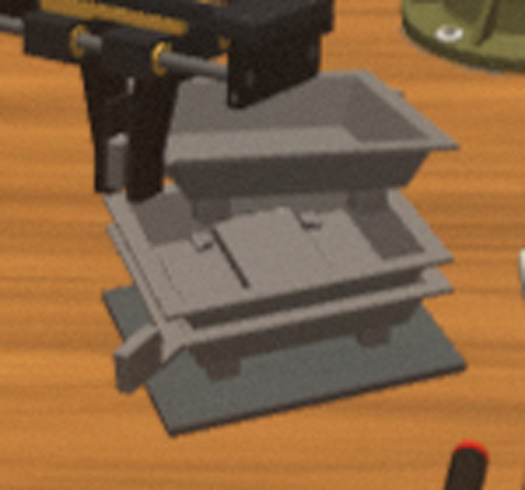

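```bash
python3 -m creep '[{"linear":[-0.010,-0.002,0],"twist":[0,0,0],"fingers":1},{"linear":[-0.025,-0.0045,0],"twist":[0,0,0],"fingers":1},{"linear":[-0.040,-0.007,0],"twist":[0,0,0],"fingers":1},{"linear":[-0.055,-0.010,0],"twist":[0,0,1],"fingers":1},{"linear":[-0.068,-0.012,0],"twist":[0,0,3],"fingers":1},{"linear":[-0.077,-0.0135,0],"twist":[0,0,5],"fingers":1},{"linear":[-0.080,-0.014,0],"twist":[0,0,7],"fingers":1},{"linear":[-0.080,-0.014,0],"twist":[0,0,9],"fingers":1}]'
python3 - <<'E'
from h import *
s=readout.get_state(); print(s['time'],s['position'],s['ft_force'],s['torque'])
Rt=R.from_rotvec(s['tool_rot']).as_matrix(); print(Rt.round(3))
for c in ['scene','side']:
    p,d=snap(c,c+'4.png'); W=cloud(c,d)
    for l in ['tray','stack']:
        r=nets.place_of(c,l); print(c,l,[(np.round(x['centre'],4).tolist(),round(x['conf'],2)) for x in r[:2]])
    np.save(c+'W.npy',W)
E
```

```text
time: 7.45
position: [0.6037, -0.216, 0.2565]
tool_rot: [-0.894, 1.374, 0.868]
ft_force: [0.5, 0.2, -1.3]
grip_width: 0.109
7.45 [ 0.60369113 -0.21598668  0.25649446] [ 0.47897942  0.20625155 -1.29093494] [ 2.47665992e-04 -2.49033909e-01 -6.92623911e-03]
[[ 0.017 -0.906  0.423]
 [-0.008  0.422  0.906]
 [-1.    -0.019  0.   ]]
scene tray [([0.474, -0.1592, 0.2009], 0.97)]
scene stack [([0.4847, -0.1573, 0.002], 0.74)]
side tray [([0.4758, -0.1536, 0.2004], 0.79)]
side stack [([0.4823, -0.1603, 0.0012], 0.82)]
```

View pics/side4.png

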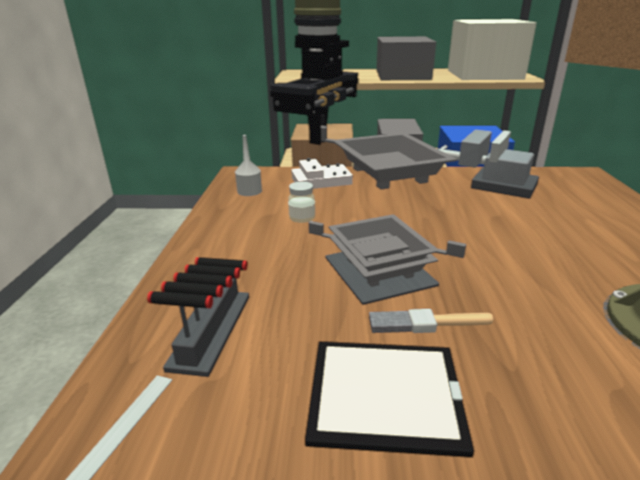

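View pics/scene4.png

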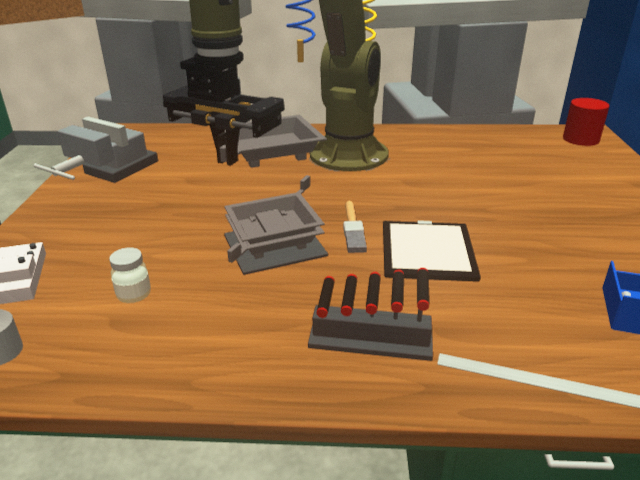

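```bash
python3 -m creep '[{"linear":[0,0.003,0.008],"twist":[0,0,0],"fingers":1},{"linear":[0,0.009,0.024],"twist":[0,0,0],"fingers":1},{"linear":[0,0.017,0.045],"twist":[0,0,0],"fingers":1},{"linear":[0,0.026,0.069],"twist":[0,0,0],"fingers":1},{"linear":[0,0.035,0.093],"twist":[0,0,0],"fingers":1},{"linear":[0,0.044,0.117],"twist":[0,0,0],"fingers":1},{"linear":[0,0.053,0.141],"twist":[0,0,0],"fingers":1},{"linear":[0,0.062,0.165],"twist":[0,0,0],"fingers":1}]'
python3 -m creep '[{"linear":[0,0.009,0.024],"twist":[0,0,0],"fingers":1},{"linear":[0,0.018,0.048],"twist":[0,0,0],"fingers":1},{"linear":[0,0.027,0.072],"twist":[0,0,0],"fingers":1},{"linear":[0,0.036,0.096],"twist":[0,0,0],"fingers":1},{"linear":[0,0.044,0.115],"twist":[0,0,0],"fingers":1},{"linear":[0,0.048,0.126],"twist":[0,0,0],"fingers":1},{"linear":[0,0.049,0.129],"twist":[0,0,0],"fingers":1},{"linear":[0,0.049,0.129],"twist":[0,0,0],"fingers":1}]'
python3 - <<'E'
from h import *
s=readout.get_state(); print(s['time'],s['position'],s['ft_force'],s['torque'])
Rt=R.from_rotvec(s['tool_rot']).as_matrix(); print(Rt.round(3))
for c in ['scene','side','wrist']:
    p,d=snap(c,c+'5.png'); W=cloud(c,d); np.save(c+'W.npy',W)
    for l in ['tray','pad','tray_heel']:
        r=nets.place_of(c,l); print(c,l,[(np.round(x['centre'],4).tolist(),round(x['conf'],2)) for x in r[:2]])
E
```

```text
time: 8.42
position: [0.6162, -0.0379, 0.2535]
tool_rot: [-0.894, 1.374, 0.869]
ft_force: [0.6, 1.0, -0.5]
grip_width: 0.11
time: 9.08
position: [0.6265, 0.0983, 0.2523]
tool_rot: [-0.895, 1.374, 0.87]
ft_force: [-0.1, -1.4, -0.9]
grip_width: 0.11
9.0833 [0.62650064 0.09832625 0.25233443] [-0.06784258 -1.44976646 -0.92987933] [-0.00658702 -0.16157204 -0.03164172]
[[ 0.016 -0.907  0.421]
 [-0.008  0.421  0.907]
 [-1.    -0.018 -0.   ]]
scene tray [([0.4961, 0.1543, 0.2005], 0.59)]
scene pad [([0.4948, 0.1562, -0.0002], 0.61)]
scene tray_heel [([0.4445, 0.1819, 0.198], 0.94)]
side tray [([0.4997, 0.1574, 0.1977], 0.93)]
side pad [([0.4959, 0.1569, -0.0021], 0.72)]
side tray_heel [([0.4476, 0.1851, 0.1987], 0.95)]
wrist tray []
wrist pad []
wrist tray_heel []
```

View pics/side5.png

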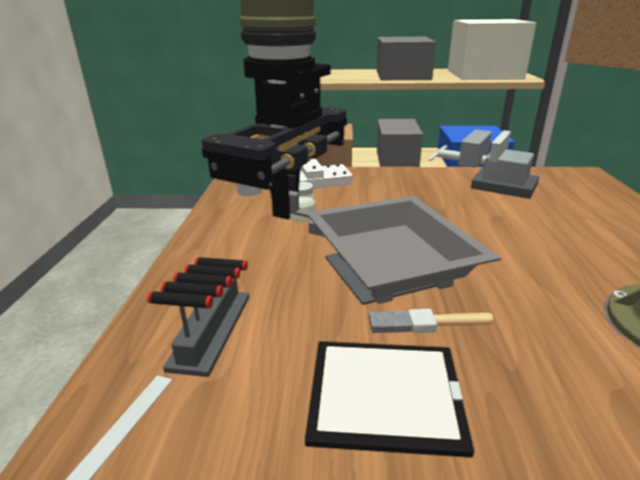

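View pics/wrist5.png

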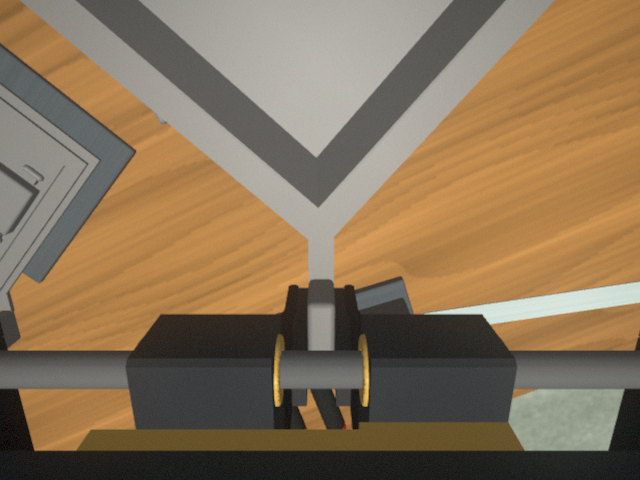

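```bash
cat > lev.py <<'E'
from h import *
def fit(W,c,zc,r,tol=0.012):
    m=(np.hypot(W[...,0]-c[0],W[...,1]-c[1])<r)&(abs(W[...,2]-zc)<tol)
    X=W[m]
    for _ in range(6):
        A=np.c_[X[:,:2]-c,np.ones(len(X))]; k,*_=np.linalg.lstsq(A,X[:,2],rcond=None)
        e=X[:,2]-A@k; X=X[abs(e)<max(2*e.std(),.001)]
    n=np.array([-k[0],-k[1],1]); n/=np.linalg.norm(n)
    u=np.array([.907,-.421]); v=np.array([.421,.907])
    return len(X),round(float(k[2]),4),'slope deg along fin dir %.2f, across %.2f'%tuple(np.degrees(np.arctan([k[:2]@u,k[:2]@v]))), round(float(e.std()),4)
E
python3 - <<'E'
from lev import *
for c in ['scene','side','wrist']:
    W=np.load(c+'W.npy')
    for z in (0.20,0.21,.22,.23): print(c,z,fit(W,np.array([.498,.156]),z,.05))
    print(c, 'bench ref', fit(W,np.array([.6,.3]),0,.06))
E
```

```text
scene 0.2 (2, 0.2047, 'slope deg along fin dir -20.74, across -6.21', 0.0)
scene 0.21 (228, 0.2201, 'slope deg along fin dir 1.68, across 0.50', 0.0005)
scene 0.22 (228, 0.2201, 'slope deg along fin dir 1.68, across 0.50', 0.0005)
scene 0.23 (225, 0.2201, 'slope deg along fin dir 1.54, across 0.42', 0.0005)
scene bench ref (1638, 0.0004, 'slope deg along fin dir 0.03, across -0.06', 0.0009)
side 0.2 (0, 0.0, 'slope deg along fin dir 0.00, across 0.00', nan)
side 0.21 (2526, 0.2188, 'slope deg along fin dir 1.28, across -0.08', 0.0004)
side 0.22 (2526, 0.2188, 'slope deg along fin dir 1.28, across -0.08', 0.0004)
side 0.23 (2265, 0.2189, 'slope deg along fin dir 1.05, across -0.08', 0.0004)
side bench ref (2251, -0.0002, 'slope deg along fin dir -0.14, across 0.12', 0.0006)
wrist 0.2 (0, 0.0, 'slope deg along fin dir 0.00, across 0.00', nan)
wrist 0.21 (11223, 0.2191, 'slope deg along fin dir 1.31, across -0.06', 0.0005)
wrist 0.22 (11225, 0.2191, 'slope deg along fin dir 1.31, across -0.06', 0.0005)
wrist 0.23 (11215, 0.2191, 'slope deg along fin dir 1.31, across -0.06', 0.0005)
wrist bench ref (8509, -0.0001, 'slope deg along fin dir -0.04, across -0.01', 0.0006)
  ret = _var(a, axis=axis, dtype=dtype, out=out, ddof=ddof,
  arrmean = um.true_divide(arrmean, div, out=arrmean,
  ret = ret.dtype.type(ret / rcount)
```

```bash
python3 -m creep '[{"linear":[0.007,0,0],"twist":[0,0,0.2],"fingers":1},{"linear":[0.022,0.0005,0],"twist":[0,0,0.5],"fingers":1},{"linear":[0.040,0.001,0],"twist":[0,0,0.8],"fingers":1},{"linear":[0.058,0.001,0],"twist":[0,0,1.1],"fingers":1},{"linear":[0.074,0.0015,0],"twist":[0,0,1.3],"fingers":1},{"linear":[0.084,0.0015,0],"twist":[0,0,1.3],"fingers":1},{"linear":[0.089,0.0015,0],"twist":[0,0,1.3],"fingers":1},{"linear":[0.089,0.0015,0],"twist":[0,0,1.3],"fingers":1}]'
python3 -m creep '[{"linear":[0,0,0],"twist":[0,0,0],"fingers":1},{"linear":[0,0,0],"twist":[0,0,0],"fingers":1},{"linear":[0,0,0],"twist":[0,0,0],"fingers":1},{"linear":[0,0,0],"twist":[0,0,0],"fingers":1}]'
python3 - <<'E' 2>/dev/null
from lev import *
s=readout.get_state(); print(s['time'],s['position'],s['qd'].round(4) if hasattr(s['qd'],'round') else s['qd'])
for c in ['scene','side','wrist']:
    p,d=snap(c,c+'6.png'); W=cloud(c,d)
    print(c,fit(W,np.array([.498,.156]),.134,.05))
    for l in ['tray','pad','stack','tray_heel']:
        r=nets.place_of(c,l); print(c,l,[(np.round(x['centre'],4).tolist(),round(x['conf'],2)) for x in r[:1]])
E
```

```text
time: 10.35
position: [0.6259, 0.0973, 0.1612]
tool_rot: [-0.878, 1.39, 0.888]
ft_force: [0.4, -0.5, -1.5]
grip_width: 0.113
time: 10.68
position: [0.6274, 0.0977, 0.1644]
tool_rot: [-0.879, 1.386, 0.885]
ft_force: [0.5, -0.0, -2.1]
grip_width: 0.108
10.6833 [0.62740757 0.09767451 0.16436189] [ 0.0003  0.0009  0.0006  0.0056 -0.0005  0.0004  0.0001]
scene (214, 0.1349, 'slope deg along fin dir 0.00, across 0.52', 0.0007)
scene tray [([0.4959, 0.1552, 0.115], 0.71)]
scene pad [([0.5012, 0.158, 0.0006], 0.69)]
scene stack [([0.4819, -0.1585, 0.0003], 0.73)]
scene tray_heel [([0.4468, 0.1818, 0.1139], 0.67)]
side (2885, 0.1333, 'slope deg along fin dir -0.01, across -0.06', 0.0005)
side tray [([0.4961, 0.1562, 0.1139], 0.64)]
side pad [([0.4976, 0.1538, -0.0036], 0.57)]
side stack [([0.4841, -0.1628, 0.0003], 0.83)]
side tray_heel [([0.447, 0.1859, 0.1154], 0.9)]
wrist (11762, 0.1332, 'slope deg along fin dir 0.06, across -0.07', 0.0005)
wrist tray []
wrist pad []
wrist stack []
wrist tray_heel []
```

View pics/side6.png

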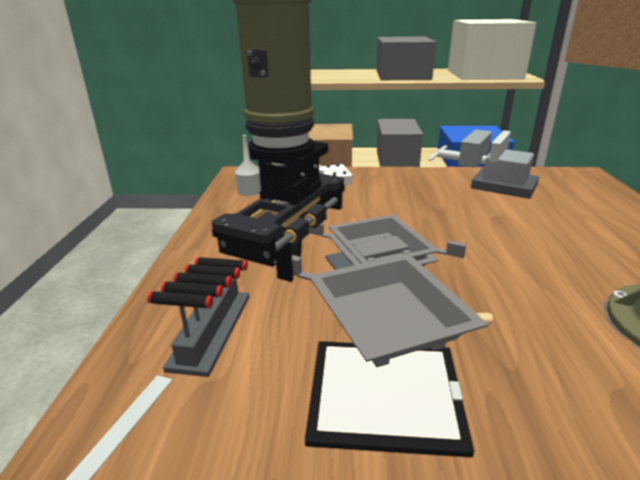

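View pics/scene6.png

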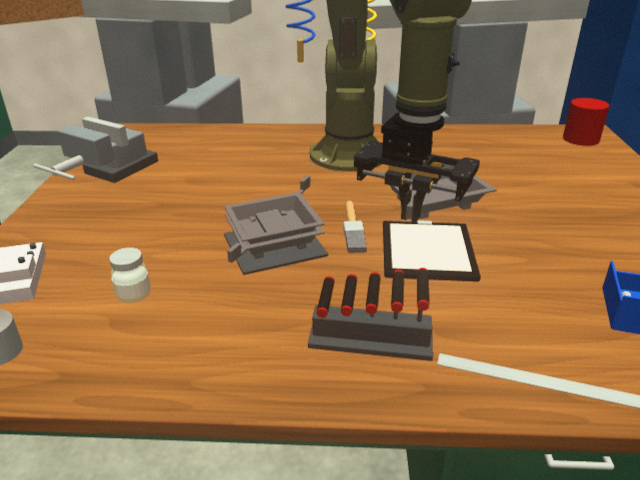

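```bash
python3 -c "
from bench import job
print(job.close_job())"
```

```text
the job is handed in; nothing more can be done
None
```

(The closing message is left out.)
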